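Test a repaired torch: into the stand, then dimmer lever to the set tab

TASK

Pick up the torch with the orange bands and lay it in the blue V cradle of the test stand, its lens facing the light meter; set it down, do not drop it in. Then swing the red-knobbed dimmer lever up from its off end until its pointer lines up with the yellow set tab, without running past the tab, and leave it there. Leave the yellow tab, the torch with the blue bands and the two standing battery cells where they are.

Things in the scene. Friction and masses are not known exactly. Their poses are not given: they have to be found in the camera images.
- torch_orange: The torch to test: loose, 150 g, black, lying on the bench, two orange bands. Origin on its axis, mid barrel; +x along the axis to the lens. Barrel 27 mm diameter, x -48 to 48 mm; hexagonal head x 48 to 84, hexagonal tail collar x -60 to -48, both 38 mm across flats. On the bench its axis is 19 mm up.
- torch_orange_lens (a point): Centre of the lens face of the orange-banded torch (84 mm from the torch's origin).
- torch_blue: A second torch, the same but with two blue bands; a bystander.
- stand: Test stand, fixed. Origin on the bench under the cradle's middle; +x along the cradle to the light meter. Base plate 10 mm thick, x -90 to 200, y +-50 mm. Two blue 90 degree V blocks 10 mm thick at x = +-33 mm, tops 57 mm up, 31 mm to each side; the barrel lies in both, collars outside them (10 mm play), 56 mm finger gap between. Meter: grey box 85 mm wide and high from x = 145.
- cradle (a point): Where the torch's origin lies when it rests in the middle of the cradle: 50 mm above the bench; axes as the stand's.
- dimmer: Dimmer box, fixed: 190 x 250 mm, 60 mm high, black top with white scale ticks. Origin on the bench under the lever's pivot; the box runs from x = -135 to +55 mm and y = +-125 mm.
- pivot (a point): The pivot of lever and tab on the box's top face, 60 mm above the bench; both turn about the vertical through it; axes as the dimmer box's.
- lever (a joint): Lever angle, rad: 0 at the off end (green tick), 2.2 at full; grows anticlockwise seen from above. The lever lies flat over the box and points from the pivot in the direction pi - 1.1 + angle about z in the dimmer's frame. Stiff (about 2 N at the knob); stays where it is left.
- lever_knob (a point): Middle of the red upright knob on the lever, 78 mm from the pivot: a cylinder 22 mm in diameter, from 74 to 110 mm above the bench; this point is 96 mm above it. Frame x along the lever, outward.
- lever_tip (a point): Tip of the lever's white pointer, 99 mm from the pivot, 71 mm above the bench. Frame x along the lever, outward.
- set_tab (a joint): Angle of the yellow set tab on the same scale and zero as the lever: the lever is on the mark when both angles agree. The tab stays put unless pushed.
- set_mark (a point): Inner end of the yellow tab (22 mm long radially, 9 mm wide, top 68 mm above the bench), 103 mm from the pivot. Frame x outward, y the way the lever angle grows.
- cell_a: Green battery cell, 18 mm in diameter, 65 mm tall, standing loose near the stand; origin at the centre of its foot.
- cell_b: Red battery cell, the same size, standing loose nearer the robot.

How it is judged:
By the outcome, as a careful person would: the job done as asked, in the order asked, and still so for the second after the job is handed in, with the robot touching nothing.
It also fails if it takes over 59 s, if anything falls off the work surface, if the arm or the gripper's body presses on something with over 40 N, if the wrist force passes 120 N, or if a joint passes its speed limit or range.

ROBOT

A 7-joint arm with a two-finger parallel gripper is mounted at the origin on the work surface. World frame = base frame: x ahead of the robot, y to its left, z up, the work surface at z = 0. Lengths are in m, angles in rad, forces in N, time in s.
With the tool pointing down it reaches from about 0.425 to 0.975 m from the base axis. Payload 16.7 kg.
Tool frame: the origin (TCP) lies midway between the tips of the shut fingers; the grasp point (between the pads) lies 19 mm behind it; z points along the fingers, y is the line along which they close (so a half turn about z gives the same grasp; the last joint's range is limited). The gripper opens to 85 mm and grips with 20 to 120 N. Pads are 22 mm wide; open, the fingers measure 114 mm over their backs; the gripper's body (76 mm by 85 mm) begins 54 mm behind the grasp point. The pads swing forward as they close: fully open they stand 13 mm farther back than shut.
Start: joints at [1.046, 0.426, 0.074, 1.606, -0.034, 1.111, -0.067], TCP at [0.247, -0.628, 0.198] pointing down, gripper open.
Joint ranges: [-2.85, 2.85], [-0.5, 2.14], [-1.23, 1.37], [0.21, 2.46], [-1.02, 4.16], [0.16, 2.05], [-2.73, 2.73]. Speed limits (rad/s): [1.89, 1.89, 2.39, 2.39, 3.01, 3.01, 3.01].

INTERFACE

Orientations are given as [roll, pitch, yaw] about the fixed x, y, z axes, in that order (R = Rz(yaw) Ry(pitch) Rx(roll)).
In Python, from workcell import arm gives the robot as it stands.
- The arm moves only by the shell command python3 -m handwheel 'ROWS'. ROWS is JSON, one flat list of numbers, 5 for each row, row after row: the shift along the world's x, y, z normalised to -1 to 1, where 1 is 0.5 m, then the turn about the world's z normalised to -1 to 1, where 1 is 90 degrees, then the gripper command: -1 is fully open, 1 is shut, values between are in proportion. A call has 1 to 5 rows; each row shifts and turns the commanded pose from where the row before left it; what a row does not reach is not made up. A row lasts 1/10 s, in which the tool goes at most 50 mm and 8.59 degrees, less where a joint would pass 70% of its speed; a pose out of reach is approached as far as the arm can. A call with a number of a shift or a turn outside -1 to 1 is refused whole. A call with a gripper value outside its range is refused whole. The fingers move at their own pace and stop on an object; the grip force is fixed at half the most. Time passes only in rows, so rows that do not move let the fingers close. It gives the time, the measured TCP pose, the force, the opening and the grip force at its end, in the units of the state.
- arm.observe(): the state, without advancing time (a new reading comes with each control period).
- arm.capture(name): name is "side" or "top"; returns the picture (400x640x3 uint8, red, green, blue); there is no depth.
- arm.camera_params(name): a dict with "mtx" (3x3 intrinsics, pixels), "R" (3x3) and "t" (3): a world point X has camera coordinates R X + t. Camera axes: x right, y down, z forward; pixel columns grow to the right and rows downward; lengths in m; the calibration is good to about 2 mm. A picture is of the moment at which its call begins. camera_params takes no time and is no camera call.
- arm.close_job(): hands the job in; it is judged then, once.
The state is a dict: "t": time; "qpos": joint angles; "joint_velocities": joint speeds; "joint_efforts": joint torques, N m; "eef_pos": TCP position; "ee_rot": TCP orientation; "contact_force": force on the tool from outside, world axes, zero at the start; "wrist_torque": the same for the moment, N m; "opening": finger opening in m; "grasp_force": force on a finger pad.
Only numpy, scipy, OpenCV 4.12 (cv2) and the standard library are available. Lean on these libraries where they do the work, as an engineer would, in place of code of your own. Each camera call takes 0.05 s, during which the arm holds its last target. There are 200 camera calls.

## Working session

There is one attempt and no reset: what is moved stays moved. The work goes in short steps, Python scripts to look and compute and a shell command to move; the robot and the scene stay as the last step left them, time stands still between calls to the robot, and variables do not carry over. Pictures are saved under pics/ and viewed, at most 10 in all, crops included, and the job is handed in when it is done.

```bash
mkdir -p pics
cat > h.py <<'E'
import numpy as np, cv2
from workcell import arm
def snap(cam,name):
    im=arm.capture(cam); cv2.imwrite('pics/'+name+'.png',im[:,:,::-1]); return im
def ray(cam,u,v,z):
    p=arm.camera_params(cam);R=np.array(p['R']);t=np.array(p['t']);K=np.array(p['mtx'])
    c=-R.T@t; d=R.T@np.linalg.solve(K,[u,v,1]); return c+d*(z-c[2])/d[2]
def proj(cam,X):
    p=arm.camera_params(cam);q=np.array(p['mtx'])@(np.array(p['R'])@np.array(X)+np.array(p['t']));return q[:2]/q[2]
E
python3 - <<'E'
from h import *
for c in('top','side'):
    snap(c,c+'0'); p=arm.camera_params(c); print(c,np.array(p['mtx']).round(1).tolist(),(-np.array(p['R']).T@np.array(p['t'])).round(3),np.array(p['R']).round(2).tolist())
print(arm.observe())
E
```

```text
top [[393.9, 0.0, 310.5], [0.0, 393.9, 195.0], [0.0, 0.0, 1.0]] [0.368 0.06  0.911] [[0.03, -1.0, 0.0], [-0.98, -0.03, -0.21], [0.21, 0.01, -0.98]]
side [[440.9, 0.0, 314.6], [0.0, 440.9, 199.0], [0.0, 0.0, 1.0]] [-0.037  0.62   0.555] [[-0.68, -0.73, 0.01], [-0.38, 0.35, -0.86], [0.62, -0.59, -0.52]]
{'t': 0.1, 'qpos': array([ 1.04653916,  0.42668591,  0.07387886,  1.60655737, -0.03413303,
        1.1107989 , -0.06711001]), 'joint_velocities': array([-7.94208618e-04, -1.75029254e-03,  8.23236196e-04, -5.76651156e-04,
        8.02221486e-04,  1.73632206e-03, -9.01978174e-05]), 'joint_efforts': array([ 6.58493052e-03, -9.51519227e+01,  3.77035975e+00, -4.64407790e+01,
        1.96238898e-02,  6.39175603e-03,  1.04843114e-04]), 'eef_pos': array([ 0.24689583, -0.62777802,  0.19766409]), 'ee_rot': array([-3.14040510e+00,  6.61408260e-05,  3.74676897e-01]), 'contact_force': array([-0.12248684,  1.02145211,  0.39021798]), 'wrist_torque': array([ 0.03135728, -0.00583876, -0.00104959]), 'grasp_force': 0.0, 'opening': 0.08486283146330015}
```

View pics/top0.png

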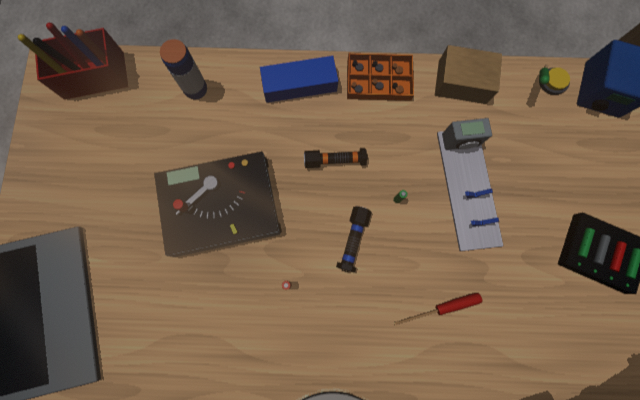

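View pics/side0.png

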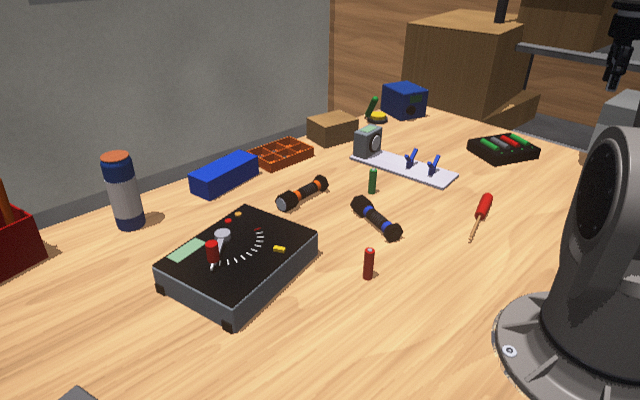

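Top picture: the orange torch lies at (305–368, 158), with its longer head at the left. The stand runs from (480,248) up to the meter at (468,135). The dimmer pivot is at (210,183), the knob at (178,204) and the yellow tab at (234,229). I'll zoom in to refine these.

Run:
```python
import cv2,numpy as np
im=cv2.imread('pics/top0.png')
f=lambda x,y,w,h:cv2.resize(im[y:y+h,x:x+w],None,fx=4,fy=4,interpolation=cv2.INTER_CUBIC)
a=f(430,108,80,150); b=f(155,168,120,75); c=f(295,130,120,75)
cv2.imwrite('pics/z.png',cv2.convertScaleAbs(np.hstack([a,np.vstack([b,c])]),alpha=1.6))
```

```text
(no output)
```

View pics/z.png

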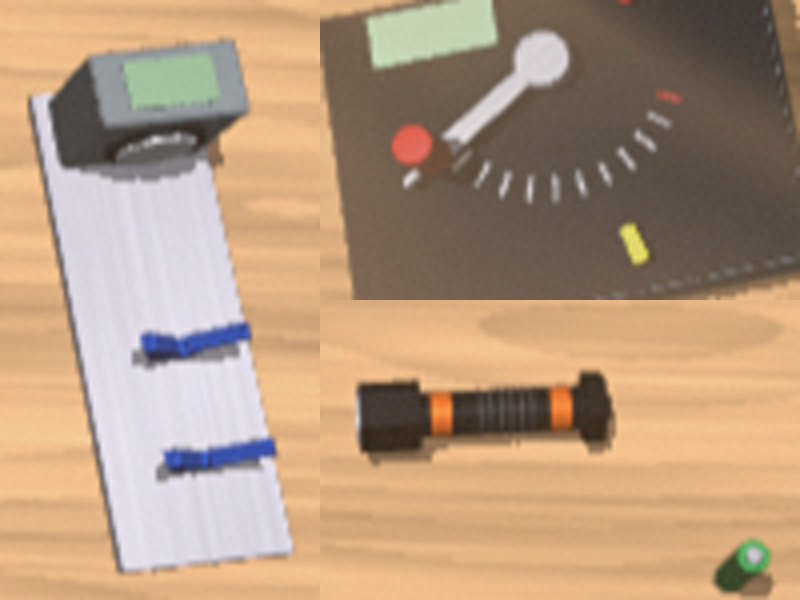

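The zoom gives full-image positions for the stand corners, V block tops, torch ends, pivot, pointer tip and tab. I'll convert these to world coordinates.

Run:
```python
from h import *
T=lambda x,y,z:ray('top',x,y,z)
A=T(437.5,131.75,.01);B=T(460,250.5,.01);C=T(503,246,.01)
print('stand corners',A,B,C)
ux=(A-B)[:2];print('len',np.linalg.norm(ux),'w',np.linalg.norm((C-B)[:2]));yaw=np.arctan2(ux[1],ux[0]);print('yaw',yaw)
u=np.array([np.cos(yaw),np.sin(yaw)]);print('origin from near edge',(B+C)[:2]/2+.09*u)
f=T(479.5,191.25,.057);n=T(485.25,220.5,.057);print('V',f,n,(f+n)/2,np.arctan2(*(f-n)[1::-1]))
l=T(305,159.25,.019);t=T(367.5,157,.019);d=(l-t)[:2];print('torch',l,t,np.linalg.norm(d));d/=np.linalg.norm(d)
print('torch yaw',np.arctan2(d[1],d[0]),'orig',t[:2]+.06*d,l[:2]-.084*d)
b1=T(405/1,0,.019) if 0 else (T((440-320)/4+295,(412-300)/4+130,.027),T((562-320)/4+295,(408-300)/4+130,.027));print('bands',b1,(b1[0]+b1[1])/2)
p=T(210.25,182.5,.072);tip=T(176.75,214,.071);k=T(178,204.3,.11);s=T(232,224.5,.068);o=T(235,233.5,.068)
for nme,X in (('tip',tip),('knob',k),('tab',s),('tabout',o)):
  w=(X-p)[:2];print(nme,X,np.linalg.norm(w),np.arctan2(w[1],w[0]))
print('pivot',p)
for nme,x,y in (('greencell',(755-320)/4+295,(555-300)/4+130),):print(nme,T(x,y,.065))
print('blue',T(360,214,.019),T(347,268,.019))
```

```text
stand corners [ 0.72988465 -0.23894632  0.01      ] [ 0.44474681 -0.27865679  0.01      ] [ 0.45777141 -0.37712785  0.01      ]
len 0.28788975430261377 w 0.0993286969199252
yaw 0.1383775822640353
origin from near edge [ 0.54039881 -0.31547805]
V [ 0.57311026 -0.31118808  0.057     ] [ 0.50765917 -0.31966568  0.057     ] [ 0.54038472 -0.31542688  0.057     ] 0.1288086370581736
torch [0.64807064 0.08005889 0.019     ] [ 0.65792847 -0.06769993  0.019     ] 0.1480872895336352
torch yaw 1.6374132794913743 orig [ 0.65393441 -0.00783302] [ 0.65366233 -0.00375479]
bands (array([0.64997747, 0.03308986, 0.027     ]), array([ 0.65450761, -0.03840503,  0.027     ])) [ 0.65224254 -0.00265759  0.027     ]
tip [0.50029896 0.35179215 0.071     ] 0.098049930935234 2.392734410292889
knob [0.51450524 0.33770144 0.11      ] 0.07805400373713396 2.401053088123514
tab [0.48135433 0.23153472 0.068     ] 0.10535971328415707 -2.608929474529787
tabout [0.46213536 0.22372118 0.068     ] 0.1259204176671399 -2.6329860229837623
pivot [0.57211726 0.28503948 0.072     ]
greencell [ 0.56070183 -0.1406949   0.065     ]
blue [ 0.52066141 -0.05022249  0.019     ] [ 0.39792036 -0.0215129   0.019     ]
```

```bash
for i in 1; do
python3 -m handwheel '[0.054,0.083,0,0.0535,-1, 0.054,0.083,0,0.0535,-1, 0.054,0.083,0,0.0535,-1, 0.054,0.083,0,0.0535,-1, 0.054,0.083,0,0.0535,-1]'
python3 -m handwheel '[0.054,0.083,0,0.0535,-1, 0.054,0.083,0,0.0535,-1, 0.054,0.083,0,0.0535,-1, 0.054,0.083,0,0.0535,-1, 0.054,0.083,0,0.0535,-1]'
python3 -m handwheel '[0.054,0.083,0,0.0535,-1, 0.054,0.083,0,0.0535,-1, 0.054,0.083,0,0.0535,-1, 0.054,0.083,0,0.0535,-1, 0,0,0,0,-1]'
done
```

```text
t: 0.6
eef_pos: [0.3827, -0.4187, 0.1982]
ee_rot: [-3.141, 0.0, 0.798]
contact_force: [0.8, -0.6, 0.3]
opening: 0.0855
grasp_force: 0.0
t: 1.1
eef_pos: [0.5177, -0.2113, 0.1983]
ee_rot: [-3.141, 0.0, 1.218]
contact_force: [0.8, -0.8, 0.6]
opening: 0.0852
grasp_force: 0.0
t: 1.6
eef_pos: [0.6272, -0.0394, 0.1979]
ee_rot: [3.141, -0.004, 1.562]
contact_force: [0.2, -0.7, -1.3]
opening: 0.0853
grasp_force: 0.0
```

```bash
python3 -m handwheel '[0.056,0.086,0,0.055,-1, 0,0,-0.079,0,-1, 0,0,-0.079,0,-1, 0,0,-0.079,0,-1, 0,0,0,0,-1]'
python3 -m handwheel '[0,0,0,0,-1,0,0,0,0,-1]'
python3 - <<'E'
from h import *
a=snap('side','s1');b=snap('top','t1');
im=np.vstack([a[120:280,200:400][:,:,::-1],b[90:250,260:460][:,:,::-1]]);cv2.imwrite('pics/c1.png',cv2.convertScaleAbs(np.hstack([cv2.resize(im[:160],None,fx=2,fy=2,interpolation=2),cv2.resize(im[160:],None,fx=2,fy=2,interpolation=2)]),alpha=1.5))
E
```

```text
t: 2.1
eef_pos: [0.6488, -0.0055, 0.0746]
ee_rot: [-3.133, -0.001, 1.638]
contact_force: [-0.9, 0.6, -0.5]
opening: 0.0857
grasp_force: 0.0
t: 2.3
eef_pos: [0.6537, -0.0051, 0.0821]
ee_rot: [3.139, 0.0, 1.637]
contact_force: [-0.9, -1.1, 0.7]
opening: 0.0857
grasp_force: 0.0
```

View pics/c1.png

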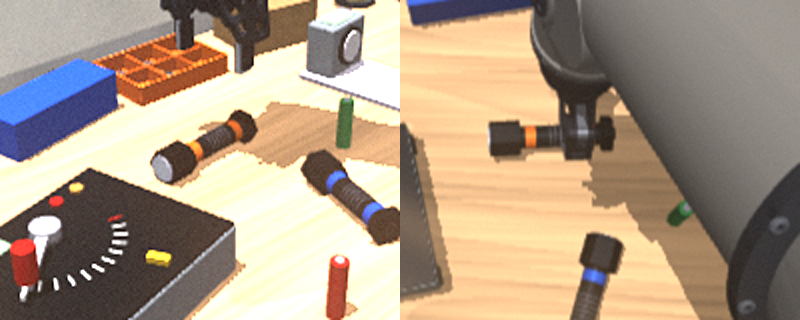

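The side crop shows fingertips at full-image pixels (321,155) and (292,143). In the top view the fingers straddle the barrel. I'll check against the TCP projection.

Run:
```python
from h import *
X=arm.observe()['eef_pos'];print(X,proj('side',X),proj('side',X+[0,0,.013]),proj('top',X+[0,0,.013]))
for x in (-.06,0,.084):
  P=np.array([.6535-.0665*x,-.004+.998*x,.019]);print(x,proj('side',P),proj('top',P))
```

```text
[ 0.65363029 -0.005222    0.08209452] [306.49345963 167.14069196] [306.47288883 162.19332996] [343.77547208 147.35866791]
-0.06 [322.76852958 181.85667039] [365.88651893 157.1322393 ]
0 [306.2545475  190.46453064] [340.57635874 158.04145331]
0.084 [281.08545301 203.5838405 ] [305.09380302 159.31608912]
```

```bash
python3 -m handwheel '[0,0,-0.04,0,-1, 0,0,-0.04,0,-1, 0,0,-0.03,0,-1, 0,0,0,0,-1,0,0,0,0,-1]'
python3 - <<'E'
from h import *
a=snap('side','s2')
X=arm.observe()['eef_pos']
cv2.imwrite('pics/c2.png',cv2.convertScaleAbs(cv2.resize(a[130:230,240:380][:,:,::-1],None,fx=4,fy=4,interpolation=2),alpha=1.5))
for d in(-.045,.045): print((proj('side',X+[d,0,.013])-[240,130])*4)
E
```

```text
t: 2.9
eef_pos: [0.6528, -0.0051, 0.0256]
ee_rot: [3.141, -0.0, 1.638]
contact_force: [-0.4, 0.4, -0.0]
opening: 0.0854
grasp_force: 0.0
[318.26507608 240.26478209]
[217.79831802 186.9480125 ]
```

View pics/c2.png

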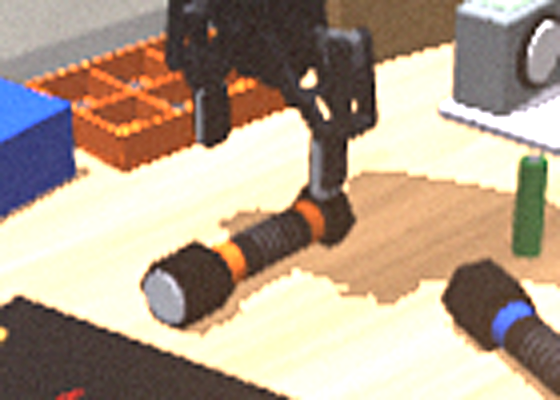

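Fingertips appear at crop (325,195) and (212,142), about 11 px higher than predicted. They may be higher than assumed, so I'll descend and look again before closing.

```bash
python3 -m handwheel '[0,0,-0.02,0,-1, 0,0,-0.02,0,-1, 0,0,0,0,-1,0,0,0,0,-1]'
python3 - <<'E'
from h import *
a=snap('side','s3')
X=arm.observe()['eef_pos']
cv2.imwrite('pics/c3.png',cv2.convertScaleAbs(cv2.resize(a[130:230,240:380][:,:,::-1],None,fx=4,fy=4,interpolation=2),alpha=1.5))
for d in(-.045,.045): print((proj('side',X+[d,0,.013])-[240,130])*4)
E
```

```text
t: 3.35
eef_pos: [0.6521, -0.0051, 0.0044]
ee_rot: [-3.141, -0.0, 1.638]
contact_force: [-0.2, -0.0, 0.3]
opening: 0.0857
grasp_force: 0.0
[318.72562047 271.66866636]
[219.19008083 217.26279846]
```

View pics/c3.png

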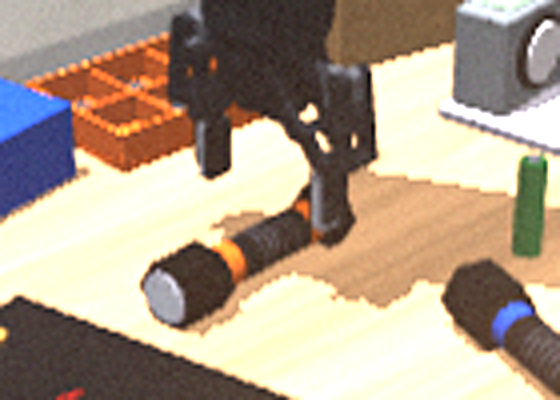

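Tips are now at crop (328,238) and (212,175), still above the prediction of 272/217. A top view will separate a height offset from a lateral one.

Run:
```python
from h import *
a=snap('top','t3')
X=arm.observe()['eef_pos'];print(X,arm.observe()['contact_force'])
cv2.imwrite('pics/c4.png',cv2.convertScaleAbs(cv2.resize(a[110:210,280:420][:,:,::-1],None,fx=5,fy=5,interpolation=2),alpha=1.6))
for z in(.017,.045):
  for d in(-.057,-.043,.043,.057): print(z,d,((proj('top',[X[0]+d,X[1],z])-[280,110])*5).round(),((proj('side',[X[0]+d,X[1],z])-[240,130])*4).round())
```

```text
[ 0.65249543 -0.00512302  0.00494513] [0.06440979 0.36389761 0.09884539]
0.017 -0.057 [303. 360.] [333. 280.]
0.017 -0.043 [304. 331.] [316. 271.]
0.017 0.043 [306. 158.] [221. 219.]
0.017 0.057 [306. 130.] [207. 211.]
0.045 -0.057 [308. 345.] [333. 239.]
0.045 -0.043 [308. 315.] [317. 230.]
0.045 0.043 [311. 137.] [220. 180.]
0.045 0.057 [311. 108.] [206. 172.]
```

View pics/c4.png

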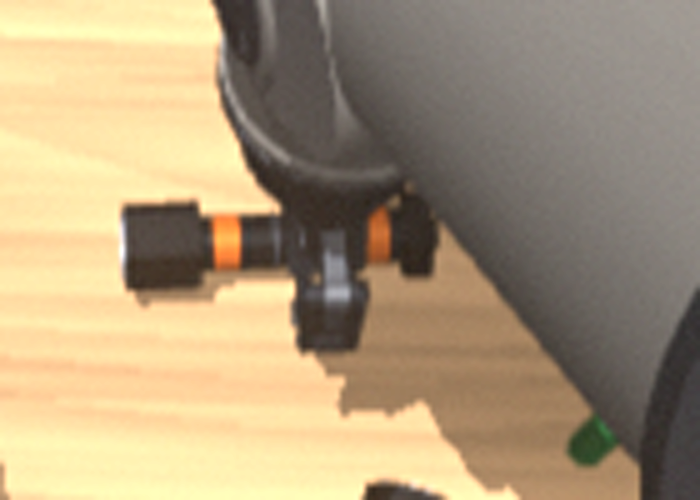

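The lateral position agrees with both views. Both are consistent with tips about 45 mm up, so I'll descend in small guarded steps and watch the force.

```bash
python3 -m handwheel '[0,0,-0.01,0,-1, 0,0,-0.01,0,-1, 0,0,-0.006,0,-1,0,0,0,0,-1]'
python3 -m handwheel '[0,0,-0.004,0,-1,0,0,0,0,-1]'
```

```text
t: 3.85
eef_pos: [0.6519, -0.0052, -0.0089]
ee_rot: [-3.141, -0.0, 1.638]
contact_force: [-0.2, -0.6, 1.4]
opening: 0.0855
grasp_force: 0.0
t: 4.05
eef_pos: [0.6523, -0.0052, -0.0103]
ee_rot: [-3.141, -0.0, 1.638]
contact_force: [0.2, -0.4, 0.6]
opening: 0.0855
grasp_force: 0.0
```

```bash
python3 -m handwheel '[0,0,-0.004,0,-1,0,0,0,0,-1]' | sed -n '2p;4p'
python3 -m handwheel '[0,0,-0.004,0,-1,0,0,0,0,-1]'| sed -n '2p;4p'
python3 -m handwheel '[0,0,-0.004,0,-1,0,0,0,0,-1]'| sed -n '2p;4p'
python3 - <<'E'
from h import *
a=snap('side','s5')
cv2.imwrite('pics/c5.png',cv2.convertScaleAbs(cv2.resize(a[130:230,240:380][:,:,::-1],None,fx=4,fy=4,interpolation=2),alpha=1.5))
E
```

```text
eef_pos: [0.6523, -0.0052, -0.0124]
contact_force: [-1.0, 0.0, 0.1]
eef_pos: [0.6522, -0.0052, -0.0144]
contact_force: [0.4, -0.6, -0.1]
eef_pos: [0.6522, -0.0052, -0.0165]
contact_force: [-0.1, 0.7, -0.3]
```

View pics/c5.png

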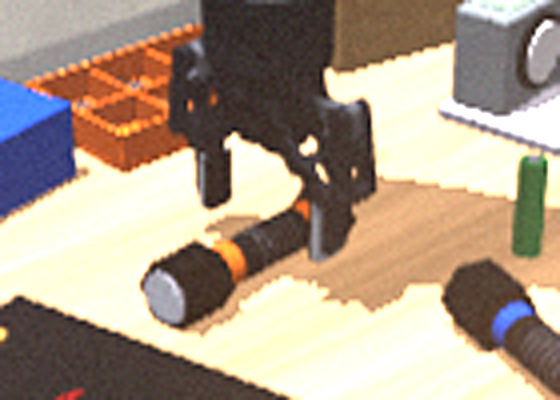

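Tips are at crop (322,260) and (213,205), which is about 25 mm above the bench. The reported z therefore reads roughly 26 mm low. I'll lower 6 mm more and close.

```bash
python3 -m handwheel '[0,0,-0.006,0,-1,0,0,-0.006,0,-1,0,0,0,0,-1]' | sed -n '2p;4p'
python3 -m handwheel '[0,0,0,0,1,0,0,0,0,1,0,0,0,0,1,0,0,0,0,1,0,0,0,0,1]'
python3 -m handwheel '[0,0,0,0,1,0,0,0,0,1,0,0,0,0,1]'
```

```text
eef_pos: [0.652, -0.0052, -0.0228]
contact_force: [0.4, 0.3, -0.0]
t: 5.5
eef_pos: [0.6527, -0.0052, -0.0217]
ee_rot: [3.141, 0.0, 1.638]
contact_force: [-0.1, -0.9, 5.4]
opening: 0.0252
grasp_force: 58.8
t: 5.8
eef_pos: [0.6527, -0.0052, -0.0217]
ee_rot: [3.141, 0.0, 1.638]
contact_force: [-0.6, -0.4, 5.0]
opening: 0.0246
grasp_force: 58.8
```

```bash
python3 -m handwheel '[0,0,0.03,0,1,0,0,0.07,0,1,0,0,0.08,0,1,0,0,0.08,0,1,0,0,0,0,1]'
python3 -m handwheel '[-0.0204,-0.0565,0,-0.087,1,-0.0204,-0.0565,0,-0.087,1,-0.0204,-0.0565,0,-0.087,1,-0.0204,-0.0565,0,-0.087,1,-0.0204,-0.0565,0,-0.087,1]'
python3 -m handwheel '[-0.0204,-0.0565,0,-0.087,1,-0.0204,-0.0565,0,-0.087,1,-0.0204,-0.0565,0,-0.087,1,-0.0204,-0.0565,0,-0.087,1,-0.0204,-0.0565,0,-0.087,1]'
python3 -m handwheel '[-0.0204,-0.0565,0,-0.087,1,0,0,0,0,1,0,0,0,0,1,0,0,0,0,1]'
```

```text
t: 6.3
eef_pos: [0.6555, -0.0048, 0.1145]
ee_rot: [3.133, 0.0, 1.638]
contact_force: [0.9, 0.6, -1.5]
opening: 0.0248
grasp_force: 59.3
t: 6.8
eef_pos: [0.6006, -0.1475, 0.1081]
ee_rot: [-3.141, -0.0, 0.949]
contact_force: [0.4, 1.3, -2.0]
opening: 0.0247
grasp_force: 59.3
t: 7.3
eef_pos: [0.5497, -0.2886, 0.1081]
ee_rot: [-3.141, -0.0, 0.266]
contact_force: [0.7, 0.2, -1.6]
opening: 0.0252
grasp_force: 59.3
t: 7.7
eef_pos: [0.5405, -0.3149, 0.1079]
ee_rot: [-3.141, -0.0, 0.137]
contact_force: [-0.1, 0.5, -1.5]
opening: 0.0251
grasp_force: 59.3
```

```bash
python3 -m handwheel '[0,0,-0.063,0,1,0,0,-0.063,0,1,0,0,0,0,1,0,0,0,0,1]'|sed -n 2p
cat > bands.py <<'E'
from h import *
o=arm.observe();X=o['eef_pos'];y=o['ee_rot'][2];u=np.array([np.cos(y),np.sin(y),0]);c=np.array([X[0],X[1],X[2]+.0407])
for cam in('top','side'):
    a=snap(cam,'b_%s_%.2f'%(cam,o['t']));h=cv2.cvtColor(a,cv2.COLOR_RGB2HSV);m=cv2.inRange(h,(5,190,60),(16,255,255))
    pr=proj(cam,c);n,l,st,ce=cv2.connectedComponentsWithStats(m)
    print(cam,'pred',[proj(cam,c+d*u).round(1).tolist() for d in(-.06,-.036,.036,.084)])
    for i in range(1,n):
        if st[i,4]>4 and np.hypot(*(ce[i]-pr))<60:print(st[i].tolist(),ce[i].round(1))
E
python3 bands.py
```

```text
eef_pos: [0.5404, -0.3152, 0.0452]
top pred [[493.8, 231.1], [491.4, 219.8], [484.6, 186.9], [480.2, 165.6]]
[486, 183, 5, 5, 18] [487.7 185.2]
[479, 184, 5, 5, 17] [480.8 186.4]
[493, 215, 4, 6, 14] [494.2 217.9]
[485, 216, 6, 6, 25] [487.2 218.6]
side pred [[444.9, 150.1], [436.1, 147.6], [411.1, 140.4], [395.3, 135.9]]
[407, 135, 6, 8, 28] [409.2 138.6]
[431, 142, 7, 8, 30] [433.4 145.5]
```

```bash
python3 -m handwheel '[-0.006,-0.001,0,-0.002,1,0,0,-0.03,0,1,0,0,-0.02,0,1,0,0,-0.01,0,1,0,0,0,0,1]'
python3 -m handwheel '[0,0,-0.004,0,1,0,0,0,0,1]'|sed -n '2p;4p'
python3 -m handwheel '[0,0,-0.004,0,1,0,0,0,0,1]'|sed -n '2p;4p'
```

```text
t: 8.7
eef_pos: [0.5365, -0.3161, 0.0135]
ee_rot: [-3.14, 0.002, 0.131]
contact_force: [0.7, 0.3, -1.3]
opening: 0.0249
grasp_force: 59.3
eef_pos: [0.5373, -0.3165, 0.0127]
contact_force: [0.5, -1.0, -2.5]
eef_pos: [0.5375, -0.3167, 0.0111]
contact_force: [0.6, 0.1, 1.8]
```

```bash
python3 -m handwheel '[0,0,-0.002,0,1,0,0,0,0,1]'|sed -n '2p;4p'
python3 -m handwheel '[0,0,-0.002,0,1,0,0,0,0,1]'|sed -n '2p;4p'
python3 bands.py
```

```text
eef_pos: [0.5377, -0.3172, 0.0105]
contact_force: [0.7, -2.5, 4.3]
eef_pos: [0.5379, -0.3177, 0.0099]
contact_force: [-1.2, -3.8, 8.3]
top pred [[487.5, 234.2], [485.4, 223.4], [479.1, 191.7], [475.0, 171.1]]
[474, 189, 4, 5, 14] [475.4 191.2]
[480, 188, 4, 5, 15] [481.8 190.1]
[487, 219, 4, 6, 14] [488.4 221.7]
[479, 220, 5, 5, 23] [481. 222.]
side pred [[444.0, 162.7], [435.5, 160.0], [410.9, 152.5], [395.4, 147.7]]
[407, 148, 6, 8, 25] [409.1 151. ]
[430, 155, 7, 8, 30] [433.  158.4]
```

```bash
python3 -m handwheel '[0,-0.005,0,0,1,0,0,0,0,1]'|sed -n '2p;4p'
python3 -m handwheel '[0,0,-0.002,0,1,0,0,0,0,1]'|sed -n '2,4p'
```

```text
eef_pos: [0.5376, -0.3187, 0.0092]
contact_force: [-0.6, 1.4, 6.9]
eef_pos: [0.5377, -0.3188, 0.0091]
ee_rot: [3.141, -0.001, 0.132]
contact_force: [-5.0, 3.5, 19.3]
```

Seated: z has stopped at 0.0091 against the expected 0.0093, and the force is rising. I'll relax, release and retreat upward.

```bash
python3 -m handwheel '[0,0.001,0.003,0,1,0,0,0,0,1]'|sed -n '2,4p'
python3 -m handwheel '[0,0,0,0,0.2,0,0,0,0,-0.1,0,0,0,0,-0.4,0,0,0,0,-0.7,0,0,0,0,-1]'
python3 -m handwheel '[0,0,0,0,-1,0,0,0,0,-1]'|tail -3
python3 -m handwheel '[0,0,0.02,0,-1,0,0,0.04,0,-1,0,0,0.08,0,-1,0,0,0.09,0,-1,0,0,0.09,0,-1]'
python3 bands.py
```

```text
eef_pos: [0.5374, -0.3184, 0.0095]
ee_rot: [3.142, -0.0, 0.131]
contact_force: [0.1, 1.0, 5.2]
t: 10.7
eef_pos: [0.5371, -0.3185, 0.0092]
ee_rot: [-3.141, 0.0, 0.131]
contact_force: [0.6, -0.1, 0.7]
opening: 0.0846
grasp_force: 0.0
contact_force: [0.3, -0.3, -0.6]
opening: 0.0853
grasp_force: 0.0
t: 11.4
eef_pos: [0.5368, -0.3183, 0.1717]
ee_rot: [-3.141, -0.0, 0.131]
contact_force: [0.6, -0.1, -0.3]
opening: 0.0858
grasp_force: 0.0
top pred [[527.8, 224.4], [524.9, 211.2], [516.3, 172.8], [510.9, 148.1]]
[481, 189, 4, 5, 15] [482.4 190.8]
[474, 190, 4, 4, 14] [475.7 191.4]
[480, 220, 5, 5, 18] [481.9 222.4]
[487, 220, 5, 5, 18] [488.9 221.9]
side pred [[455.2, 101.9], [445.8, 99.8], [419.0, 93.8], [402.2, 90.0]]
[407, 148, 7, 7, 25] [409.6 151. ]
```

```bash
python3 -m handwheel '[-0.0026,0.0772,0,0.085,-1,-0.0026,0.0772,0,0.085,-1,-0.0026,0.0772,0,0.085,-1,-0.0026,0.0772,0,0.085,-1,-0.0026,0.0772,0,0.085,-1]'|sed -n '1,3p'
python3 -m handwheel '[-0.0026,0.0772,0,0.085,-1,-0.0026,0.0772,0,0.085,-1,-0.0026,0.0772,0,0.085,-1,-0.0026,0.0772,0,0.085,-1,-0.0026,0.0772,0,0.085,-1]'|sed -n '1,3p'
python3 -m handwheel '[-0.0026,0.0772,0,0.085,-1,-0.0026,0.0772,0,0.085,-1,-0.0026,0.0772,0,0.085,-1,-0.0026,0.0772,0,0.085,-1,-0.0026,0.0772,0,0.085,-1]'|sed -n '1,3p'
python3 -m handwheel '[-0.0026,0.0772,0,0.085,-1,-0.0026,0.0772,0,0.085,-1,0,0,0,0,-1,0,0,0,0,-1,0,0,0,0,-1]'
```

```text
t: 12.0
eef_pos: [0.5305, -0.1241, 0.1702]
ee_rot: [3.141, -0.0, 0.804]
t: 12.5
eef_pos: [0.524, 0.0689, 0.1702]
ee_rot: [3.141, 0.0, 1.472]
t: 13.0
eef_pos: [0.5176, 0.2619, 0.1702]
ee_rot: [3.141, 0.001, 2.139]
t: 13.5
eef_pos: [0.5154, 0.3367, 0.1695]
ee_rot: [-3.141, 0.001, 2.399]
contact_force: [0.4, -0.4, -0.5]
opening: 0.0853
grasp_force: 0.0
```

```bash
python3 -m handwheel '[0,0,-0.06,0,-1,0,0,-0.06,0,-1,0,0,-0.06,0,-1,0,0,-0.03,0,-1,0,0,0,0,-1]'
python3 -m handwheel '[0,0,0,0,1,0,0,0,0,1,0,0,0,0,1,0,0,0,0,1,0,0,0,0,1]'
python3 -m handwheel '[0,0,0,0,1,0,0,0,0,1,0,0,0,0,1]'
```

```text
t: 14.0
eef_pos: [0.5146, 0.3362, 0.0629]
ee_rot: [-3.139, -0.0, 2.4]
contact_force: [0.1, -0.6, 0.3]
opening: 0.0854
grasp_force: 0.0
t: 14.5
eef_pos: [0.5154, 0.338, 0.0651]
ee_rot: [3.141, 0.0, 2.401]
contact_force: [-1.1, -2.4, 8.4]
opening: 0.0193
grasp_force: 58.4
t: 14.8
eef_pos: [0.5154, 0.338, 0.0651]
ee_rot: [3.141, 0.0, 2.401]
contact_force: [-1.7, -1.9, 9.0]
opening: 0.0191
grasp_force: 58.4
```

```bash
python3 -m handwheel '[0,0,0.003,0,1,-0.0134,-0.0168,0,0.0875,1,-0.011,-0.0184,0,0.0875,1,0,0,0,0,1]'
python3 -m handwheel '[-0.0082,-0.0198,0,0.0875,1,-0.0056,-0.0206,0,0.0875,1,-0.0026,-0.0214,0,0.0875,1,0,0,0,0,1]'
python3 -m handwheel '[0.0004,-0.0214,0,0.0875,1,0.0032,-0.0212,0,0.0875,1,0.0062,-0.0206,0,0.0875,1,0,0,0,0,1,0,0,0,0,1]'
```

```text
t: 15.2
eef_pos: [0.5021, 0.3193, 0.0655]
ee_rot: [-3.141, -0.001, 2.678]
contact_force: [-2.5, 1.5, -7.7]
opening: 0.019
grasp_force: 60.8
t: 15.6
eef_pos: [0.4934, 0.2885, 0.0655]
ee_rot: [-3.141, -0.003, 3.089]
contact_force: [-8.9, -0.1, -1.7]
opening: 0.019
grasp_force: 61.3
t: 16.1
eef_pos: [0.4976, 0.2568, 0.0653]
ee_rot: [-3.141, -0.004, -2.787]
contact_force: [-13.1, -5.7, 5.8]
opening: 0.0189
grasp_force: 62.1
```

Run:
```python
from h import *
a=snap('top','t6');b=snap('side','s6')
f=lambda a,x,y:cv2.resize(a[y:y+100,x:x+66][:,:,::-1],None,fx=6,fy=6,interpolation=2)
cv2.imwrite('pics/c6.png',cv2.convertScaleAbs(np.hstack([f(a,195,160),f(b,235,195)]),alpha=1.5))
th=3.5
for c in('top','side'):
  print(c,[proj(c,[.5721+r*np.cos(t),.285+r*np.sin(t),z]).round(1).tolist() for r,t,z in((.099,3.5,.071),(.103,3.665,.068),(.125,3.665,.068),(0,0,.072))])
```

```text
top [[222.9, 225.0], [231.1, 223.8], [235.6, 232.7], [210.3, 182.5]]
side [[266.4, 249.0], [272.6, 245.7], [284.0, 247.9], [221.2, 234.1]]
```

View pics/c6.png

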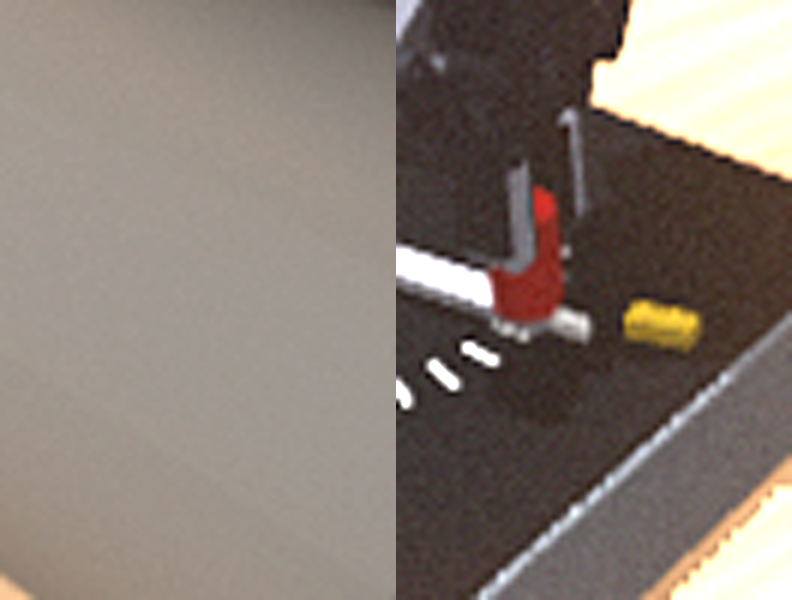

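The side picture shows the pointer tip at about (267.3,249.5), short of the tab. The tab's inner end is at (274.0,246.4) and its outer end at (285.3,248.6). The top view is blocked by the arm. I'll work out the remaining angle.

Run:
```python
from h import *
S=lambda u,v,z:ray('side',u,v,z)[:2]
tip=S(267.3,249.5,.071);a=S(274.,246.4,.068);o=S(285.3,248.6,.068)
for p in ([.572,.285],[.570,.285],S(222,234.5,.072)):
  g=lambda X:(np.linalg.norm(X-p).round(4),(np.arctan2(*(X-p)[::-1])%(2*np.pi)).round(3))
  print(np.round(p,4),'tip',g(tip),'tab',g(a),g(o),(a+o)/2,g((a+o)/2))
# yellow/white blobs numerically
b=cv2.imread('pics/s6.png')[:,:,::-1];h=cv2.cvtColor(b,cv2.COLOR_RGB2HSV);m=cv2.inRange(h,(20,150,60),(35,255,255));m[:, :260]=0;m[:,300:]=0
ys,xs=np.nonzero(m[225:270]);print('yellow',xs.min(),xs.max(),ys.min()+225,ys.max()+225,xs.mean(),ys.mean()+225)
```

```text
[0.572 0.285] tip (np.float64(0.101), np.float64(3.496)) tab (np.float64(0.1062), np.float64(3.653)) (np.float64(0.128), np.float64(3.655)) [0.46996502 0.22759663] (np.float64(0.1171), np.float64(3.654))
[0.57  0.285] tip (np.float64(0.0992), np.float64(3.503)) tab (np.float64(0.1044), np.float64(3.663)) (np.float64(0.1263), np.float64(3.663)) [0.46996502 0.22759663] (np.float64(0.1153), np.float64(3.663))
[0.5698 0.2846] tip (np.float64(0.0989), np.float64(3.5)) tab (np.float64(0.1041), np.float64(3.66)) (np.float64(0.1259), np.float64(3.661)) [0.46996502 0.22759663] (np.float64(0.115), np.float64(3.661))
yellow 273 285 245 252 278.7974683544304 248.59493670886076
```

```bash
python3 -m handwheel '[0.003,-0.01,0,0.045,1,0.004,-0.0098,0,0.044,1,0,0,0,0,1,0,0,0,0,1]'
cat > lev.py <<'E'
from h import *
o=arm.observe();b=snap('side','lv%.2f'%o['t']);h=cv2.cvtColor(b,cv2.COLOR_RGB2HSV)
m=cv2.inRange(h,(20,150,60),(35,255,255));ys,xs=np.nonzero(m[225:270,260:300]);print('yellow',xs.min()+260,xs.max()+260,ys.min()+225,ys.max()+225,xs.mean()+260,ys.mean()+225)
g=cv2.cvtColor(b,cv2.COLOR_RGB2GRAY)
print(g[238:256,258:290]);print(m[238:256,258:290]//255)
E
python3 lev.py
```

```text
t: 16.6
eef_pos: [0.5018, 0.2469, 0.0654]
ee_rot: [-3.141, -0.003, -2.648]
contact_force: [-8.8, -4.3, 2.3]
opening: 0.019
grasp_force: 61.8
yellow 273 285 245 252 278.7974683544304 248.59493670886076
[[ 45  41  46  52  48  46  50  36  33  28  31  36  37  34  37  36  39  39
   39  36  40  35  42  36  35  35  38  37  38  34  41  38]
 [ 43  44  48  48  44  49  45  46  39  35  34  32  37  37  34  32  35  37
   35  41  35  33  35  37  40  34  34  38  37  33  44  40]
 [ 45  50  48  47  48  57  45  45  33  31  33  34  33  29  40  36  33  34
   33  37  37  37  40  36  35  35  35  39  39  37  41  38]
 [ 48  49  46  43  44  47  45  38  28  32  34  33  35  34  34  37  37  35
   34  34  32  42  35  37  36  40  37  36  39  37  39  40]
 [ 45  41  44  49  48  50  36  66  42  28  24  30  35  30  34  34  36  35
   35  36  31  34  37  35  38  36  38  39  35  34  39  40]
 [ 42  47  51  48  46  46  61 148 140 126 150 101  49  36  34  33  34  31
   38  32  32  29  34  36  33  34  34  42  33  36  41  42]
 [ 45  44  45  57  51  69  89 153 148 152 183 156  94  42  28  31  27  33
   29  32  39  27  35  38  
[... 2002 characters left out ...]
 1 1 0 0 0 0 0 0 0 0 0 0 0 0]
 [0 0 0 0 0 0 0 0 0 0 0 0 0 0 0 0 1 1 1 1 1 1 1 1 1 0 0 0 0 0 0 0]
 [0 0 0 0 0 0 0 0 0 0 0 0 0 0 0 1 1 1 1 1 1 1 1 1 1 1 1 0 0 0 0 0]
 [0 0 0 0 0 0 0 0 0 0 0 0 0 0 0 1 1 1 1 1 1 1 1 1 1 1 1 1 0 0 0 0]
 [0 0 0 0 0 0 0 0 0 0 0 0 0 0 0 1 1 1 1 1 1 1 1 1 1 1 1 1 0 0 0 0]
 [0 0 0 0 0 0 0 0 0 0 0 0 0 0 0 1 1 1 1 1 1 1 1 1 1 1 1 1 0 0 0 0]
 [0 0 0 0 0 0 0 0 0 0 0 0 0 0 0 0 1 1 0 1 1 1 1 1 1 1 1 0 0 0 0 0]
 [0 0 0 0 0 0 0 0 0 0 0 0 0 0 0 0 0 0 0 0 0 1 1 1 1 1 0 0 0 0 0 0]
 [0 0 0 0 0 0 0 0 0 0 0 0 0 0 0 0 0 0 0 0 0 0 0 0 0 0 0 0 0 0 0 0]
 [0 0 0 0 0 0 0 0 0 0 0 0 0 0 0 0 0 0 0 0 0 0 0 0 0 0 0 0 0 0 0 0]
 [0 0 0 0 0 0 0 0 0 0 0 0 0 0 0 0 0 0 0 0 0 0 0 0 0 0 0 0 0 0 0 0]]
```

Run:
```python
from h import *
p=np.array([.570,.285])
for n,u,v,z in (('tip',270.3,245,.071),('tip-',270.3,245.6,.071),('tip+',270.3,244.4,.071),('tabin',273.8,246.6,.068),('tabout',285,248.8,.068)):
  X=ray('side',u,v,z)[:2]-p;print(n,np.linalg.norm(X).round(4),(np.arctan2(X[1],X[0])%6.2832).round(3))
for th in(3.60,3.63,3.66):print(th,proj('side',[*(p+.099*np.array([np.cos(th),np.sin(th)])),.071]).round(2))
```

```text
tip 0.0981 3.645
tip- 0.0988 3.628
tip+ 0.0974 3.662
tabin 0.1043 3.656
tabout 0.1259 3.657
3.6 [269.77 246.49]
3.63 [270.46 245.56]
3.66 [271.09 244.61]
```

Estimates put the pointer at about 3.64 and the tab at about 3.657, so they are nearly aligned. I'll release, back off and check with the clear top view.

```bash
python3 -m handwheel '[0,0,0,0,0.3,0,0,0,0,0,0,0,0,0,-0.4,0,0,0,0,-0.8,0,0,0,0,-1]'
python3 -m handwheel '[0,0,0,0,-1,0,0,0,0,-1,0,0,0.06,0,-1,0,0,0.08,0,-1,0,0,0.08,0,-1]'|sed -n '2,4p'
python3 -m handwheel '[0,-0.09,0.02,-0.06,-1,0,-0.09,0.02,-0.06,-1,0,-0.09,0,-0.06,-1,0,-0.09,0,-0.06,-1,0,-0.09,0,-0.06,-1]'|sed -n '2,4p'
python3 -m handwheel '[0,-0.09,0,-0.06,-1,0,-0.09,0,-0.06,-1,0,-0.09,0,-0.06,-1,0,0,0,0,-1]'|sed -n '2,4p'
python3 - <<'E'
from h import *
a=snap('top','t7');b=snap('side','s7');a2=arm.capture('top')
f=lambda a,x,y,w,h,k:cv2.resize(a[y:y+h,x:x+w][:,:,::-1],(w*k,h*k),interpolation=2)
L=np.vstack([f(a,190,170,60,72,6)[:300],f(b,215,215,90,50,4)]) if 0 else None
A=f(a,195,172,50,68,8)        # 400x544
B=f(a,430,110,66,90,4);C=f(b,360,120,100,60,4) 
can=np.zeros((600,800,3),np.uint8);can[:544,:400]=A
can[:240,400:800]=C; can[240:600,400:664]=f(a,430,140,66,90,4)
cv2.imwrite('pics/c7.png',cv2.convertScaleAbs(can,alpha=1.5))
E
```

```text
t: 17.15
eef_pos: [0.5032, 0.2479, 0.0659]
ee_rot: [-3.142, 0.0, -2.643]
contact_force: [-0.3, -0.2, -0.8]
opening: 0.0835
grasp_force: 0.0
eef_pos: [0.5025, 0.2477, 0.1769]
ee_rot: [3.141, -0.001, -2.642]
contact_force: [1.6, -0.6, 0.1]
eef_pos: [0.5028, 0.0208, 0.1961]
ee_rot: [-3.141, 0.001, -3.118]
contact_force: [1.0, -0.2, -0.5]
eef_pos: [0.5023, -0.1186, 0.1954]
ee_rot: [-3.14, -0.0, 2.875]
contact_force: [0.2, 1.2, -1.4]
```

View pics/c7.png

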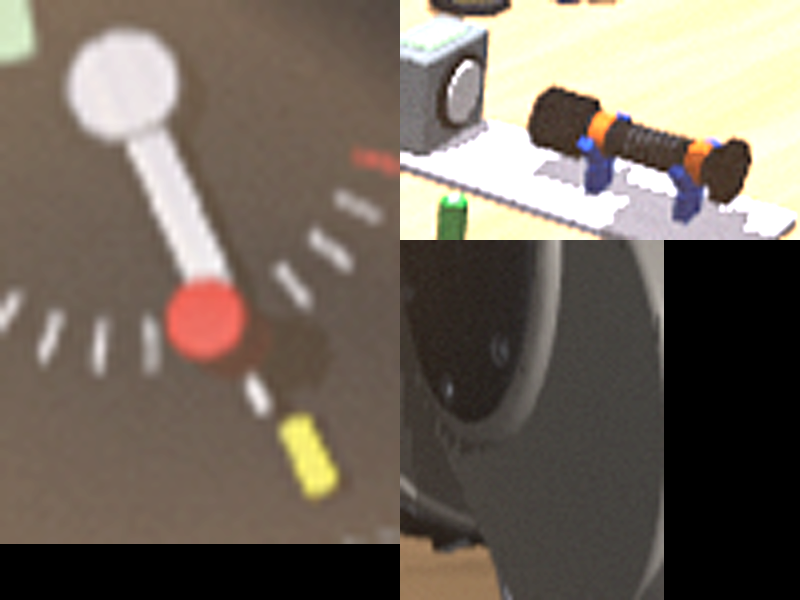

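The orange torch lies in the cradle with its lens toward the meter. In the top view the tip is at crop (263,411) and the tab's centreline runs from (296,421) to (321,492), so the pointer looks slightly short. I'll quantify that with blob centroids.

Run:
```python
from h import *
a=cv2.imread('pics/t7.png');h=cv2.cvtColor(a,cv2.COLOR_BGR2HSV)
m=cv2.inRange(h,(22,100,80),(35,255,255))[215:240,222:245];M=cv2.moments(m,True);ty=(M['m10']/M['m00']+222,M['m01']/M['m00']+215)
m=cv2.inRange(h,(0,0,85),(180,60,255));m2=m[172:206,196:226].copy();m2[:, :5]=0
M2=cv2.moments(m[170:192,202:219],True);hub=(M2['m10']/M2['m00']+202,M2['m01']/M2['m00']+170)
t=m[217:226,224:231];M3=cv2.moments(t,True);tp=(M3['m10']/M3['m00']+224,M3['m01']/M3['m00']+217)
k=cv2.bitwise_or(cv2.inRange(h,(0,150,90),(8,255,255)),cv2.inRange(h,(172,150,90),(180,255,255)))[204:220,212:228];M4=cv2.moments(k,True);kn=(M4['m10']/M4['m00']+212,M4['m01']/M4['m00']+204)
print(ty,hub,tp,kn,M3['m00'])
T=lambda c,z:ray('top',*c,z)[:2]
tab=T(ty,.068);tip=T(tp,.071);knb=T(kn,.110);v=lambda u:T((195+u[0]/8-.5+.06,172+u[1]/8-.5+.06),.071)
print(tab,tip,knb)
for p in ([.572,.285],[.570,.285],T(hub,.078),T((209.9,182.3),.075)):
  g=lambda X:(float(np.linalg.norm(X-p).round(4)),float((np.arctan2(*(X-p)[::-1])%(2*np.pi)).round(3)))
  print(np.round(p,4),'tab',g(tab),'pointer',g(tip),'tipend',g(v((263,411))),'knob',g(knb))
w=v((208,275))-v((150,140));print('arm dir',np.arctan2(w[1],w[0])%6.2832)
```

```text
(233.1346153846154, 228.55769230769232) (210.28643216080403, 182.84924623115577) (226.6, 220.66666666666666) (220.0, 210.69387755102042) 15.0
[0.4726526 0.2284709] [0.48890725 0.24312804] [0.50361389 0.24976115]
[0.572 0.285] tab (0.1143, 3.659) pointer (0.093, 3.608) tipend (0.0984, 3.606) knob (0.0769, 3.617)
[0.57  0.285] tab (0.1126, 3.668) pointer (0.0913, 3.618) tipend (0.0966, 3.615) knob (0.0752, 3.63)
[0.5699 0.2833] tab (0.1116, 3.655) pointer (0.0904, 3.602) tipend (0.0957, 3.6) knob (0.0743, 3.61)
[0.5718 0.285 ] tab (0.1142, 3.66) pointer (0.0929, 3.61) tipend (0.0982, 3.607) knob (0.0768, 3.619)
arm dir 3.61047216368336
```

Pointer is at about 3.61 and tab at about 3.66, so it needs roughly +0.045 rad. I'll go back, regrip the knob and nudge it.

```bash
python3 -m handwheel '[0,0.09,0,0.06,-1,0,0.09,0,0.06,-1,0,0.09,0,0.06,-1,0,0.09,0,0.06,-1,0,0.09,0,0.06,-1]'|sed -n '2,3p'
python3 -m handwheel '[0,0.09,0,0.06,-1,0,0.09,0,0.06,-1,0,0.09,0,0.06,-1,0,0,0,0,-1,0,0,0,0,-1]'|sed -n '1,4p'
```

```text
eef_pos: [0.5024, 0.1158, 0.1961]
ee_rot: [-3.141, 0.001, -2.919]
t: 19.7
eef_pos: [0.5018, 0.2502, 0.1957]
ee_rot: [3.141, -0.0, -2.638]
contact_force: [0.9, -0.9, 0.0]
```

```bash
python3 -m handwheel '[0,0,-0.08,0,-1,0,0,-0.08,0,-1,0,0,-0.07,0,-1,0,0,-0.025,0,-1,0,0,0,0,-1]'|sed -n '2,4p'
python3 -m handwheel '[0,0,0,0,-1,0,0,0,0,-1]'|sed -n '2,4p'
```

```text
eef_pos: [0.5024, 0.2469, 0.0675]
ee_rot: [3.141, -0.002, -2.643]
contact_force: [0.2, -1.1, 1.7]
eef_pos: [0.504, 0.2481, 0.0701]
ee_rot: [-3.141, 0.002, -2.643]
contact_force: [-0.2, 0.2, 0.9]
```

```bash
python3 -m handwheel '[0,0,-0.006,0,0,0,0,0,0,1,0,0,0,0,1,0,0,0,0,1,0,0,0,0,1]'
python3 -m handwheel '[0,0,0,0,1,0,0,0,0,1]'|sed -n '2,6p'
```

```text
t: 20.9
eef_pos: [0.5031, 0.2477, 0.0656]
ee_rot: [-3.141, 0.0, -2.643]
contact_force: [-2.5, -2.3, 8.4]
opening: 0.019
grasp_force: 58.4
eef_pos: [0.5031, 0.2477, 0.0656]
ee_rot: [-3.141, 0.0, -2.643]
contact_force: [-1.0, -2.2, 6.1]
opening: 0.0192
grasp_force: 58.4
```

```bash
python3 -m handwheel '[0.0034,-0.0062,0,0.0286,1,0,0,0,0,1,0,0,0,0,1]'|sed -n '2,6p'
```

```text
eef_pos: [0.5049, 0.2445, 0.0656]
ee_rot: [-3.141, -0.0, -2.598]
contact_force: [-1.9, -2.1, 7.4]
opening: 0.0189
grasp_force: 58.9
```

```bash
python3 -m handwheel '[0,0,0,0,0.3,0,0,0,0,0,0,0,0,0,-0.4,0,0,0,0,-0.8,0,0,0,0,-1]'|sed -n '2,4p'
python3 -m handwheel '[0,0,0,0,-1,0,0,0,0,-1,0,0,0.06,0,-1,0,0,0.08,0,-1,0,0,0.08,0,-1]'|sed -n '2,4p'
python3 -m handwheel '[0,-0.09,0.02,-0.06,-1,0,-0.09,0.02,-0.06,-1,0,-0.09,0,-0.06,-1,0,-0.09,0,-0.06,-1,0,-0.09,0,-0.06,-1]'|sed -n '2,4p'
python3 -m handwheel '[0,-0.09,0,-0.06,-1,0,-0.09,0,-0.06,-1,0,-0.09,0,-0.06,-1,0,0,0,0,-1]'|sed -n '2,4p'
python3 - <<'E'
from h import *
snap('top','t8');a=cv2.imread('pics/t8.png');h=cv2.cvtColor(a,cv2.COLOR_BGR2HSV)
def cen(m,x,y,w,hh):
    M=cv2.moments(m[y:y+hh,x:x+w],True);print(M['m00'],end=' ');return (M['m10']/M['m00']+x,M['m01']/M['m00']+y)
ty=cen(cv2.inRange(h,(22,100,80),(35,255,255)),222,215,23,25)
kn=cen(cv2.bitwise_or(cv2.inRange(h,(0,150,90),(8,255,255)),cv2.inRange(h,(172,150,90),(180,255,255))),212,204,18,16)
w=cv2.inRange(h,(0,0,85),(180,60,255));tp=cen(w,225,216,6,9)
print(ty,kn,tp);print(cv2.cvtColor(a,cv2.COLOR_BGR2GRAY)[212:236,218:242])
T=lambda c,z:ray('top',*c,z)[:2]
for p in ([.572,.285],[.570,.285]):
  for X in(T(ty,.068),T(tp,.071),T(kn,.11)):
    print(np.linalg.norm(X-p).round(4),(np.arctan2(*(X-p)[::-1])%6.2832).round(3),end=' | ')
E
```

```text
eef_pos: [0.5047, 0.2446, 0.0653]
ee_rot: [-3.142, -0.0, -2.598]
contact_force: [-0.8, 0.6, -0.1]
eef_pos: [0.5042, 0.2447, 0.1764]
ee_rot: [3.141, -0.001, -2.597]
contact_force: [1.3, -0.7, 0.6]
eef_pos: [0.5045, 0.0177, 0.1956]
ee_rot: [-3.141, 0.001, -3.073]
contact_force: [2.0, -0.0, 0.0]
eef_pos: [0.504, -0.1217, 0.1949]
ee_rot: [-3.14, -0.0, 2.92]
contact_force: [0.3, 1.1, -1.3]
50.0 54.0 15.0 (233.12, 228.6) (221.90740740740742, 209.96296296296296) (228.6, 219.66666666666666)
[[ 98  97  98  96  98  99  98  98  85  60  56  55  53  55  52  52  53  50
   55  61  62  60  60  61]
 [ 88  99  99  99 100 101 101  94  73  57  56  55  54  54  54  53  53  54
   52  53  60  62  62  60]
 [ 75  93  98 100 100  98  94  79  59  58  57  56  56  51  53  53  53  53
   53  52  62  60  60  59]
 [ 63  74  82  85  87  81  73  61  59  57  55  55  55  53  53  53  54  50
   53  51  61  61  61  59]
 [ 64  66  71  66  64  60  60  57  58  56  58  54  54  53  56  53  52  53
   52  52  59  63  62  61]
 [ 65  66  72  63  60  57  59  56  57  64  86  62  52  54  54  53  54  54
   54  55  61  60  62  63]
 [ 64 
[... 1200 characters left out ...]
  66]
 [ 67  68  67  69  66  67  65  66  67  66  67  67  65  82 146 151 150 151
  120  69  64  68  67  67]
 [ 67  69  69  68  68  66  68  68  68  66  67  67  67  73 121 150 152 152
  144  73  61  66  67  67]
 [ 68  69  70  68  69  68  68  68  67  68  68  67  67  66  87 146 152 150
  125  68  59  68  66  66]
 [ 68  68  70  66  70  68  68  69  69  69  69  69  68  67  74 119 125 115
   83  65  64  68  68  68]
 [ 69  69  69  67  69  68  68  69  70  68  70  68  68  68  70  77  81  70
   65  66  67  68  68  69]
 [ 69  68  69  71  69  68  68  69  68  67  69  69  69  70  68  70  69  68
   68  67  68  68  68  68]]
0.1144 3.658 | 0.093 3.659 | 0.0773 3.671 | 0.1126 3.667 | 0.0913 3.67 | 0.0756 3.684 |
```

Pointer and tab now agree to about 0.003 rad, the tab has not moved, and the arm is clear.

```bash
python3 -c "
from workcell import arm
print(arm.close_job())"
```

```text
the job is handed in; nothing more can be done
None
```

The job is handed in (the hand-in gave no verdict): the orange-banded torch lies in the blue V cradle with its lens facing the light meter, and the dimmer pointer measured within about 0.003 rad of the yellow tab, which had not moved; I did not re-check the blue torch and cells at the end.

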